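# Start the mould timers in order

## Task

Three lidded steel moulds of different diameter stand on plates, each with its own round push-top timer on the robot's side of the plate. Start the timers in the order the moulds were filled: first the large mould's, then the medium one's, then the small one's, by pressing each timer's cap gently all the way down with a fingertip so that it stays down. Leave each timer upright where it stands (do not pick it up or push it away), and do not disturb the moulds or anything else.

Things in the scene. Friction and masses are not known exactly. Their poses are not given: they have to be found in the camera images.
- top_large (a point): centre of the top of the soft dark pad (38 mm diameter, 8 mm thick) on the push cap of the large mould's timer: 44 mm above the table with the cap up, 36 mm with it fully down. The pad springs 1.2 N per mm and recovers, so a fingertip pressing at 29 to 33 mm above the table has pushed the cap fully down. z up.
- cap_large (a joint): how far the large mould's timer cap (without its pad) is pressed down, in m: 0 up (idle), 0.008 fully down (running). It yields at about 3 N (more when pushed fast), has no return spring, stays wherever it is left, and meets a hard stop at 0.008.
- top_medium (a point): centre of the top of the soft dark pad (38 mm diameter, 8 mm thick) on the push cap of the medium mould's timer: 44 mm above the table with the cap up, 36 mm with it fully down. The pad springs 1.2 N per mm and recovers, so a fingertip pressing at 29 to 33 mm above the table has pushed the cap fully down. z up.
- cap_medium (a joint): how far the medium mould's timer cap (without its pad) is pressed down, in m: 0 up (idle), 0.008 fully down (running). It yields at about 3 N (more when pushed fast), has no return spring, stays wherever it is left, and meets a hard stop at 0.008.
- top_small (a point): centre of the top of the soft dark pad (38 mm diameter, 8 mm thick) on the push cap of the small mould's timer: 44 mm above the table with the cap up, 36 mm with it fully down. The pad springs 1.2 N per mm and recovers, so a fingertip pressing at 29 to 33 mm above the table has pushed the cap fully down. z up.
- cap_small (a joint): how far the small mould's timer cap (without its pad) is pressed down, in m: 0 up (idle), 0.008 fully down (running). It yields at about 3 N (more when pushed fast), has no return spring, stays wherever it is left, and meets a hard stop at 0.008.
- timer_large: timer of the large mould: loose round white puck, 72 mm in diameter, 28 mm tall, about 0.16 kg, with a grey push cap (44 mm diameter) and its dark pad in the middle of its top. All three timers look alike. More than 25 N would damage it. Origin at the centre of its underside, z up.
- timer_medium: timer of the medium mould: loose round white puck, 72 mm in diameter, 28 mm tall, about 0.16 kg, with a grey push cap (44 mm diameter) and its dark pad in the middle of its top. All three timers look alike. More than 25 N would damage it. Origin at the centre of its underside, z up.
- timer_small: timer of the small mould: loose round white puck, 72 mm in diameter, 28 mm tall, about 0.16 kg, with a grey push cap (44 mm diameter) and its dark pad in the middle of its top. All three timers look alike. More than 25 N would damage it. Origin at the centre of its underside, z up.
- mould_large: the large round steel mould with a lid, standing loose on a white plate 170 mm in diameter: mould 94 mm in diameter, lid 100 mm, 48 mm tall to the lid's top, 65 mm to the top of its small black knob. Origin at the centre of its underside, z up. Its timer's centre stands 125 to 145 mm from the plate's centre, on the robot's side. Not to be touched.
- mould_medium: the medium round steel mould with a lid, standing loose on a white plate 170 mm in diameter: mould 70 mm in diameter, lid 76 mm, 48 mm tall to the lid's top, 65 mm to the top of its small black knob. Origin at the centre of its underside, z up. Its timer's centre stands 125 to 145 mm from the plate's centre, on the robot's side. Not to be touched.
- mould_small: the small round steel mould with a lid, standing loose on a white plate 170 mm in diameter: mould 46 mm in diameter, lid 52 mm, 48 mm tall to the lid's top, 65 mm to the top of its small black knob. Origin at the centre of its underside, z up. Its timer's centre stands 125 to 145 mm from the plate's centre, on the robot's side. Not to be touched.
- mill: bystander, loose: wooden pepper mill, turned, 42 mm diameter, 74 mm tall. Origin at its underside, centre.
- shaker: bystander, loose: steel salt shaker with a domed top, 40 mm diameter, 65 mm tall. Origin at its underside, centre.
- bowl: bystander, loose: open steel bowl, 100 mm diameter, 45 mm tall. Origin at its underside, centre.
- squeeze: bystander, loose: yellow plastic squeeze bottle with white cap, 52 mm diameter, 150 mm tall. Origin at its underside, centre.
- spatula: bystander, loose: spatula with black handle, 280 mm long, lying flat. Origin at its underside, mid-length.
- spoon: bystander, loose: steel spoon, 180 mm long, lying flat. Origin at its underside, mid-length.
Things that resemble listed ones, but are neither listed nor needed, are in the scene too. What is shaped like the timer_small but yellow is not meant. Leave any blue look-alike of the timer_large alone.

How it is judged:
By the outcome, as a careful person would: the job done as asked, in the order asked, and still so for the second after the job is handed in, with the robot touching nothing.
It also fails if it takes over 48 s, if anything falls off the work surface, if the arm or the gripper's body presses on something with over 40 N, if the wrist force passes 120 N, or if a joint passes its speed limit or range.

## Robot

A 6-joint arm with a two-finger parallel gripper is mounted at the origin on the work surface. World frame = base frame: x ahead of the robot, y to its left, z up, the work surface at z = 0. Lengths are in m, angles in rad, forces in N, time in s.
With the tool pointing down it reaches from about 0.425 to 0.95 m from the base axis. Payload 14.7 kg.
Tool frame: the origin (TCP) lies midway between the tips of the shut fingers; the grasp point (between the pads) lies 19 mm behind it; y points along the fingers, z is the direction in which the jaws open and shut, and the axes are right-handed (so a half turn about y gives the same grasp; the last joint's range is limited). The gripper opens to 85 mm and grips with 20 to 120 N. Pads are 22 mm wide; open, the fingers measure 114 mm over their backs; the gripper's body (76 mm by 85 mm) begins 54 mm behind the grasp point. The pads swing forward as they close: fully open they stand 13 mm farther back than shut.
Start: joints at [-1.152, 0.48, 1.596, -0, 1.065, -0.047], TCP at [0.292, -0.581, 0.231] pointing down, gripper open.
Joint ranges: [-2.75, 2.75], [-0.82, 2.05], [0.23, 2.67], [-1.56, 4.7], [0.09, 2.69], [-2.92, 2.92]. Speed limits (rad/s): [1.89, 1.89, 2.39, 3.01, 3.01, 3.01].

## Interface

Orientations are given as a rotation vector (axis times angle).
In Python, from bench import env gives the robot as it stands.
- The arm moves only by the tool servo_tool, never from a script. Its argument "targets" is one flat list of numbers, 7 for each row, row after row: the opening, from 0 (shut) to 1 (fully open), then the shift along the world's x, y, z in mm, then the turn, a rotation vector about the world's x, y, z in degrees. A call has 1 to 8 rows; each row is the pose to reach, as a shift and turn from the pose measured when the call began; what a row does not reach only later rows make up. A row lasts 1/8 s, in which the tool goes at most 62.5 mm and 10.7 degrees, less where a joint would pass 70% of its speed; a pose out of reach is approached as far as the arm can. A call with a gripper value outside its range is refused whole. The fingers move at their own pace and stop on an object; "grip_force" is the grip in N (left out, the last holds). Time passes only in rows, so rows that repeat a pose let the fingers close. It gives the time, the measured TCP pose, the force and the opening at its end, in the units of the state.
- env.read_state(): the state, without advancing time (a new reading comes with each control period).
- env.grab_frame(name): name is "scene" or "top" or "wrist"; returns a dict with "img" (480x640x3 uint8, red, green, blue), "z_map" (480x640 float32, m along the optical axis (not along the pixel's ray), 0 where there is no reading), "intrinsics" (3x3 intrinsics, pixels), "extrinsics" (4x4, takes a point from camera to world coordinates). Camera axes: x right, y up, looking along -z (the intrinsics and any distortion apply to the point x, -y, -z); pixel columns grow to the right and rows downward; lengths in m; the calibration is good to about 2 mm. A picture is of the moment at which its call begins.
- env.close_job(): hands the job in, once; it reports no verdict.
The state is a dict: "time": time; "joints": joint angles; "joint_velocities": joint speeds; "effort": joint torques, N m; "eef_pos": TCP position; "orientation": TCP orientation; "wrist_force": force on the tool from outside, world axes, zero at the start; "wrist_torque": the same for the moment, N m; "grip_width": finger opening in m.
Only numpy, scipy, OpenCV 4.12 (cv2) and the standard library are available. Lean on these libraries where they do the work, as an engineer would, in place of code of your own. Each camera call takes 0.05 s, during which the arm holds its last target.

## Working session

There is one attempt and no reset: what is moved stays moved. The work goes in short steps, Python scripts to look and compute and a tool call to move; the robot and the scene stay as the last step left them, time stands still between calls to the robot, and variables do not carry over. Pictures are saved under pics/ and viewed, and the job is handed in when it is done.

Besides the shell and the picture viewer there is one more tool, called after "Call:" in YAML: its name, and indented under it one key for each argument. servo_tool: Moves the arm, as the interface text tells. Its arguments: {"type":"object","properties":{"targets":{"type":"array","items":{"type":"number"}},"grip_force":{"type":"number"}},"required":["targets"]}

```bash
mkdir -p pics; python3 - <<'E'
from bench import env
import cv2,numpy as np
s=env.read_state();print({k:np.round(v,3) for k,v in s.items()})
for n in("top","scene"):
    f=env.grab_frame(n);np.savez(f"pics/{n}1.npz",**f);cv2.imwrite(f"pics/{n}1.png",f["img"][:,:,::-1]);print(n,f["extrinsics"].round(3).tolist(),f["intrinsics"].tolist())
E
```

```text
{'time': np.float64(0.0), 'joints': array([-1.152,  0.481,  1.597,  0.   ,  1.065, -0.047]), 'joint_velocities': array([ 0.001, -0.002, -0.001, -0.   ,  0.001, -0.001]), 'effort': array([ 2.0000e-03, -9.5063e+01, -4.3018e+01,  0.0000e+00,  1.2000e-02,
        0.0000e+00]), 'eef_pos': array([ 0.292, -0.58 ,  0.231]), 'orientation': array([-0.466,  1.963, -1.961]), 'wrist_force': array([-0.018,  0.017,  0.142]), 'wrist_torque': array([-0.017,  0.006,  0.037]), 'grip_width': np.float64(0.085)}
top [[0.009, 0.997, -0.07, 0.457], [-1.0, 0.009, -0.001, -0.109], [-0.0, 0.07, 0.998, 1.168], [0.0, 0.0, 0.0, 1.0]] [[463.70589370987375, 0.0, 324.6217756858737], [0.0, 463.70589370987375, 246.71866967383107], [0.0, 0.0, 1.0]]
scene [[-0.001, -0.544, 0.839, 1.646], [1.0, -0.007, -0.003, -0.115], [0.007, 0.839, 0.544, 0.787], [0.0, 0.0, 0.0, 1.0]] [[551.6366742080359, 0.0, 316.670518932295], [0.0, 551.6366742080359, 244.4289318304998], [0.0, 0.0, 1.0]]
```

View pics/top1.png

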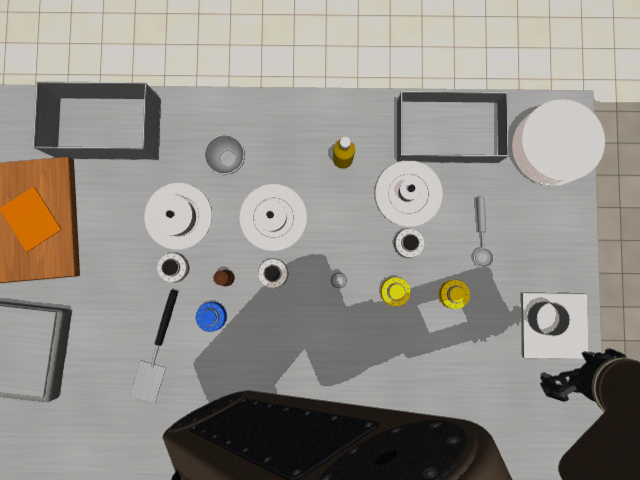

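View pics/scene1.png

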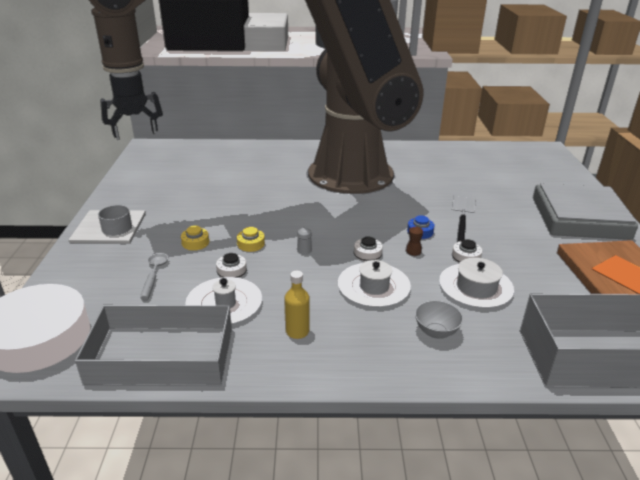

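The top view shows the white timers at about (172,267), (272,272) and (410,242). The moulds with them are at (178,215), which looks large, (273,216), medium, and (408,193), small. Blue and yellow look-alikes lie nearer the robot. Next I measure them.

```bash
cat > h.py <<'E'
import numpy as np,cv2
def cloud(f):
    K=f["intrinsics"];z=f["z_map"];v,u=np.mgrid[:480,:640]
    P=np.stack([(u-K[0,2])/K[0,0]*z,-(v-K[1,2])/K[1,1]*z,-z],-1)
    return P@f["extrinsics"][:3,:3].T+f["extrinsics"][:3,3]
E
python3 - <<'E'
from h import *
C={}
for n in("top","scene"):
    f=np.load(f"pics/{n}1.npz");C[n]=(cloud(f),f["img"].astype(int))
W,im=C["top"]
for nm,(u,v) in dict(L=(172,267),M=(272,272),S=(410,242)).items():
    c0=W[v,u]
    for n,(X,I) in C.items():
        near=np.hypot(X[...,0]-c0[0],X[...,1]-c0[1])<.05
        pad=near&(I.max(-1)<70)&(X[...,2]>.036)&(X[...,2]<.055)
        body=near&(X[...,2]>.02)&(X[...,2]<.06)
        top=near&(X[...,2]>.039)&(X[...,2]<.055)
        for k,m in(("pad",pad),("body",body),("top",top)):
            p=X[m]
            if len(p)>4:
                (cx,cy),r=cv2.minEnclosingCircle(p[:,:2].astype(np.float32));print(nm,n,k,len(p),"mean",p.mean(0).round(4),"circ",round(cx,4),round(cy,4),"d",round(2*r,4),"zmed",round(float(np.median(p[:,2])),4))
for nm,(u,v) in dict(L=(178,215),M=(273,216),S=(408,193)).items():
    X=C["top"][0];c0=X[v,u];near=np.hypot(X[...,0]-c0[0],X[...,1]-c0[1])<.085
    p=X[near&(X[...,2]>.04)&(X[...,2]<.058)];(cx,cy),r=cv2.minEnclosingCircle(p[:,:2].astype(np.float32));print("lid",nm,cx,cy,2*r)
for u,v in((223,276),(338,280),(396,290),(455,293)):print(u,v,C["top"][0][v,u])
E
```

```text
L top pad 189 mean [0.4835 0.2672 0.0435] circ 0.4837 0.2667 d 0.04 zmed 0.0437
L top body 676 mean [0.484  0.2663 0.0328] circ 0.4901 0.2691 d 0.0825 zmed 0.0294
L top top 196 mean [0.4838 0.2681 0.0436] circ 0.4831 0.269 d 0.0405 zmed 0.0438
L scene pad 103 mean [0.4913 0.2664 0.0422] circ 0.4876 0.2643 d 0.0422 zmed 0.0423
L scene body 419 mean [0.4972 0.2651 0.0319] circ 0.4906 0.2673 d 0.0769 zmed 0.0287
L scene top 114 mean [0.489  0.2676 0.0425] circ 0.4878 0.269 d 0.0467 zmed 0.0425
M top pad 185 mean [0.4714 0.0192 0.0428] circ 0.4714 0.0195 d 0.0372 zmed 0.0429
M top body 667 mean [0.4717 0.0193 0.0325] circ 0.4717 0.02 d 0.0718 zmed 0.0293
M top top 186 mean [0.4715 0.0201 0.0431] circ 0.4718 0.0201 d 0.0373 zmed 0.0431
M scene pad 101 mean [0.4785 0.0188 0.0414] circ 0.4753 0.0197 d 0.0402 zmed 0.0419
M scene body 406 mean [0.4856 0.0178 0.0316] circ 0.4775 0.019 d 0.0733 zmed 0.0285
M scene top 101 mean [0.4763 0.0189 0.042 ] circ 0.4735 0.0188 d 0.0432 zmed 0.0421
S top pad 184 mean [ 0.5497 -0.3165  0.0431] circ 0.5494 -0.3168 d 0.0378 zmed 0.0431
S top body 658 mean [ 0.5494 -0.3154  0.0329] circ 0.5503 -0.317 d 0.0727 zmed 0.0297
S top top 190 mean [ 0.5496 -0.3167  0.0431] circ 0.5492 -0.3162 d 0.0389 zmed 0.0431
S scene pad 111 mean [ 0.5581 -0.3166  0.0412] circ 0.5564 -0.3171 d 0.0374 zmed 0.0413
S scene body 467 mean [ 0.5642 -0.3163  0.0314] circ 0.5558 -0.3164 d 0.0763 zmed 0.0285
S scene top 116 mean [ 0.5546 -0.3173  0.0417] circ 0.5544 -0.319 d 0.0411 zmed 0.0416
lid L 0.6108643412590027 0.2649628221988678 0.10160624980926514
lid M 0.6117027401924133 0.0248664952814579 0.07577336579561234
lid S 0.6788151860237122 -0.3139951825141907 0.051968466490507126
223 276 [0.46286986 0.13099073 0.07253065]
338 280 [ 0.45597791 -0.14042194  0.06706414]
396 290 [ 0.43321795 -0.28095408  0.04618646]
455 293 [ 0.42723192 -0.42421437  0.04200249]
```

Call:
servo_tool:
  targets: [0,15,20,0,0,0,0,0,45,55,0,0,0,0,0,80,95,0,0,0,0,0,115,140,0,0,0,0,0,150,185,0,0,0,0,0,175,230,0,0,0,0,0,195,280,0,0,0,0,0,208,330,0,0,0,0]
  grip_force: 20

```text
time: 1.1
eef_pos: [0.5004, -0.2476, 0.2306]
orientation: [-0.466, 1.963, -1.96]
wrist_force: [-0.2, 0.3, -0.0]
grip_width: -0.0001
```

Call:
servo_tool:
  targets: [0,0,55,0,0,0,0,0,0,115,0,0,0,0,0,0,175,0,0,0,0,0,0,235,0,0,0,0,0,0,295,0,0,0,0,0,0,355,0,0,0,0,0,-5,415,0,0,0,0,0,-10,470,0,0,0,0]

```text
time: 2.1
eef_pos: [0.489, 0.2251, 0.2305]
orientation: [-0.467, 1.963, -1.96]
wrist_force: [1.1, 0.1, 1.0]
grip_width: -0.0001
```

Call:
servo_tool:
  targets: [0,-5,30,-30,0,0,0,0,-5,42,-80,0,0,0,0,-5,44,-120,0,0,0,0,-5,44,-140,0,0,0,0,-5,44,-140,0,0,0,0,-5,44,-140,0,0,0]

```text
time: 2.85
eef_pos: [0.484, 0.2696, 0.0914]
orientation: [-0.466, 1.963, -1.959]
wrist_force: [-0.3, 0.5, -0.3]
grip_width: -0.0
```

```bash
python3 - <<'E'
from bench import env
import cv2,numpy as np
s=env.read_state();print({k:np.round(v,4) for k,v in s.items()})
for n in("top","wrist","scene"):
    f=env.grab_frame(n);np.savez(f"pics/{n}2.npz",**f);cv2.imwrite(f"pics/{n}2.png",f["img"][:,:,::-1])
E
```

```text
{'time': np.float64(2.85), 'joints': array([0.4523, 0.5314, 1.9411, 0.0027, 0.6683, 1.5536]), 'joint_velocities': array([-0.0047, -0.0113, -0.0073, -0.0007, -0.0026, -0.0028]), 'effort': array([ 2.46800e-01, -8.37150e+01, -2.79372e+01,  2.06000e-02,
        6.40000e-03,  1.92000e-02]), 'eef_pos': array([0.484 , 0.2696, 0.0914]), 'orientation': array([-0.4664,  1.9629, -1.9593]), 'wrist_force': array([-0.2998,  0.5396, -0.3354]), 'wrist_torque': array([ 0.0345, -0.0471,  0.0316]), 'grip_width': np.float64(-0.0)}
```

View pics/wrist2.png

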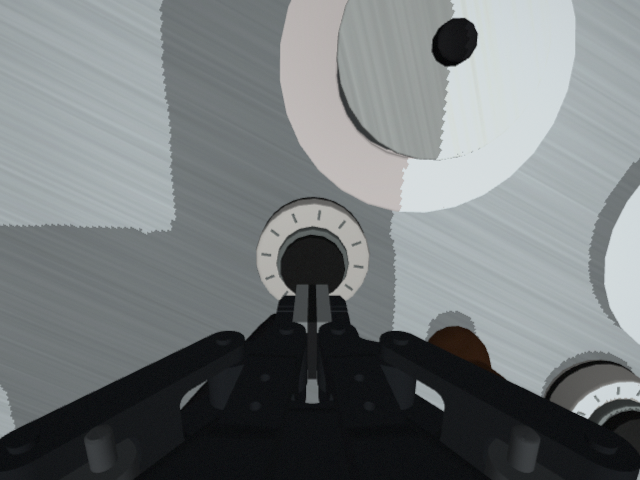

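View pics/scene2.png

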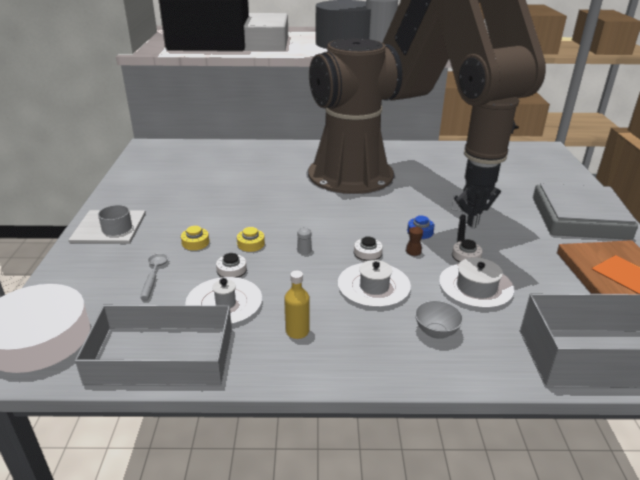

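The wrist view shows the pad at about (312,262), with the large mould just ahead of it. I'll cross-check the pad position with the wrist camera.

```bash
cat >> h.py <<'E'
def padfit(f,c):
    X=cloud(f);I=f["img"].astype(int)
    m=(np.hypot(X[...,0]-c[0],X[...,1]-c[1])<.045)&(X[...,2]>.022)&(X[...,2]<.032)&(I.min(-1)>110)
    p=X[m]
    # outer/inner ring: fit circle of known radius 36 to outermost points per bearing
    from scipy.optimize import least_squares
    q=p[:,:2]-np.array(c)
    a=np.degrees(np.arctan2(q[:,1],q[:,0]))//10; r=np.hypot(*q.T)
    e=np.array([p[a==k][np.argmax(r[a==k]),:2] for k in np.unique(a) if (a==k).sum()>5])
    s=least_squares(lambda t:np.hypot(e[:,0]-t[0],e[:,1]-t[1])-t[2],[*c,.036],loss="soft_l1",f_scale=.001)
    return s.x.round(4),len(e),round(float(np.median(p[:,2])),4)
E
python3 - <<'E'
from h import *
T=np.load("pics/top1.npz")
for c in((.485,.267),(.4725,.0195),(.55,-.317)):print("top",padfit(T,c))
f=dict(np.load("pics/wrist2.npz"));print("wrist",padfit(f,(.485,.267)))
X=cloud(f);print(X[262,312],X[245,312])
E
```

```text
top (array([0.4839, 0.2693, 0.035 ]), 36, 0.0276)
top (array([0.4717, 0.0204, 0.0351]), 36, 0.0279)
top (array([ 0.55  , -0.3172,  0.0348]), 36, 0.0279)
wrist (array([0.4842, 0.2696, 0.0353]), 31, 0.0289)
[0.4876742  0.27142764 0.04503071] [0.49649698 0.27588479 0.04411401]
```

Call:
servo_tool:
  targets: [0,0,0,-20,0,0,0,0,0,0,-36,0,0,0,0,0,0,-43,0,0,0,0,0,0,-46,0,0,0,0,0,0,-48,0,0,0,0,0,0,-50,0,0,0,0,0,0,-52,0,0,0,0,0,0,-54,0,0,0]

```text
time: 4.0
eef_pos: [0.4847, 0.2695, 0.0378]
orientation: [-0.465, 1.963, -1.959]
wrist_force: [-0.1, -0.9, 2.2]
grip_width: -0.0001
```

Call:
servo_tool:
  targets: [0,0,0,-1,0,0,0,0,0,0,-3,0,0,0,0,0,0,-4,0,0,0,0,0,0,-5,0,0,0,0,0,0,-6,0,0,0,0,0,0,-6,0,0,0,0,0,0,-6,0,0,0]

```text
time: 4.88
eef_pos: [0.4847, 0.2696, 0.0318]
orientation: [-0.465, 1.963, -1.959]
wrist_force: [-0.2, -1.2, 4.8]
grip_width: -0.0001
```

Call:
servo_tool:
  targets: [0,0,0,-1,0,0,0,0,0,0,-1,0,0,0,0,0,0,-1,0,0,0]

```text
time: 5.25
eef_pos: [0.4847, 0.2695, 0.0309]
orientation: [-0.465, 1.963, -1.959]
wrist_force: [-1.2, -0.2, 6.5]
grip_width: -0.0001
```

Call:
servo_tool:
  targets: [0,0,0,3,0,0,0,0,0,0,8,0,0,0,0,0,0,25,0,0,0,0,0,0,65,0,0,0,0,0,0,105,0,0,0,0,0,0,130,0,0,0]

```text
time: 6.0
eef_pos: [0.4852, 0.2698, 0.164]
orientation: [-0.462, 1.962, -1.957]
wrist_force: [-0.4, 0.2, 0.7]
grip_width: -0.0002
```

Call:
servo_tool:
  targets: [0,0,-30,0,0,0,0,0,0,-80,0,0,0,0,0,-3,-130,0,0,0,0,0,-6,-180,0,0,0,0,0,-10,-225,0,0,0,0,0,-12,-249,0,0,0,0,0,-12,-249,0,0,0,0]

```text
time: 6.88
eef_pos: [0.4732, 0.0195, 0.1649]
orientation: [-0.459, 1.963, -1.958]
wrist_force: [-0.5, 0.4, 0.2]
grip_width: 0.0002
```

```bash
python3 - <<'E'
from bench import env
from h import *
print(env.read_state()["eef_pos"])
f=env.grab_frame("wrist");cv2.imwrite("pics/wrist3.png",f["img"][:,:,::-1])
t=env.grab_frame("top");cv2.imwrite("pics/top3.png",t["img"][:,:,::-1])
sc=env.grab_frame("scene");cv2.imwrite("pics/scene3.png",sc["img"][:,:,::-1])
print("M wrist",padfit(f,(.4725,.0205)))
for n,g in(("top",t),("scene",sc)):
    X=cloud(g)
    for c in((.484,.2695),(.4717,.0204),(.55,-.317)):
        m=np.hypot(X[...,0]-c[0],X[...,1]-c[1])<.012;print(n,c,m.sum(),np.median(X[m][:,2]) if m.any() else 0)
print("L top",padfit(t,(.484,.2695)))
E
```

```text
[0.47319571 0.01945594 0.16492581]
M wrist (array([0.472 , 0.0202, 0.0355]), 36, 0.0289)
top (0.484, 0.2695) 0 0
top (0.4717, 0.0204) 289 0.5874415451545053
top (0.55, -0.317) 76 0.04345510636408967
scene (0.484, 0.2695) 74 0.031254115376187996
scene (0.4717, 0.0204) 149 0.043751668700743984
scene (0.55, -0.317) 83 0.03865700870865718Traceback (most recent call last):
  File "<stdin>", line 12, in <module>
  File "h.py", line 15, in padfit
    s=least_squares(lambda t:np.hypot(e[:,0]-t[0],e[:,1]-t[1])-t[2],[*c,.036],loss="soft_l1",f_scale=.001)
    return func(*args, **kwargs)
    vector_fun = VectorFunction(
        fun_wrapped,
    ...<6 lines>...
        workers=workers
    )
    self._update_fun()
    ~~~~~~~~~~~~~~~~^^
    self.f = self.fun_wrapped(xp_copy(self.x))
             ~~~~~~~~~~~~~~~~^^^^^^^^^^^^^^^^^
    return np.atleast_1d(self.fun(x))
                         ~~~~~~~~^^^
    return self.f(x, *self.args, **self.kwargs)
           ~~~~~~^^^^^^^^^^^^^^^^^^^^^^^^^^^^^^
  File "h.py", line 15, in <lambda>
    s=least_squares(lambda t:np.hypot(e[:,0]-t[0],e[:,1]-t[1])-t[2],[*c,.036],loss="soft_l1",f_scale=.001)
                                      ~^^^^^
IndexError: too many indices for array: array is 1-dimensional, but 2 were indexed
```

Call:
servo_tool:
  targets: [0,-1,1,-40,0,0,0,0,-1,1,-80,0,0,0,0,-1,1,-105,0,0,0,0,-1,1,-115,0,0,0,0,-1,1,-118,0,0,0,0,-1,1,-120,0,0,0,0,-1,1,-122,0,0,0,0,-1,1,-124,0,0,0]

```text
time: 8.02
eef_pos: [0.4729, 0.0223, 0.0409]
orientation: [-0.46, 1.961, -1.957]
wrist_force: [0.8, 0.7, 2.5]
grip_width: 0.0001
```

Call:
servo_tool:
  targets: [0,0,0,-2,0,0,0,0,0,0,-4,0,0,0,0,0,0,-6,0,0,0,0,0,0,-8,0,0,0,0,0,0,-9,0,0,0,0,0,0,-10,0,0,0,0,0,0,-10,0,0,0,0,0,0,-10,0,0,0]

```text
time: 9.02
eef_pos: [0.473, 0.0223, 0.031]
orientation: [-0.46, 1.961, -1.957]
wrist_force: [-1.2, 0.9, 5.7]
grip_width: -0.0001
```

Call:
servo_tool:
  targets: [0,0,0,3,0,0,0,0,0,0,8,0,0,0,0,0,0,25,0,0,0,0,0,0,65,0,0,0,0,0,0,105,0,0,0,0,0,0,130,0,0,0]

```text
time: 9.78
eef_pos: [0.4733, 0.0223, 0.163]
orientation: [-0.458, 1.96, -1.956]
wrist_force: [0.1, 0.8, -0.6]
grip_width: -0.0002
```

Call:
servo_tool:
  targets: [0,5,-30,0,0,0,0,0,15,-85,0,0,0,0,0,30,-140,0,0,0,0,0,45,-195,0,0,0,0,0,57,-250,0,0,0,0,0,70,-305,0,0,0,0,0,77,-339,0,0,0,0,0,77,-339,0,0,0,0]

```text
time: 10.78
eef_pos: [0.5502, -0.3192, 0.1628]
orientation: [-0.456, 1.961, -1.958]
wrist_force: [-1.4, 0.2, 0.4]
grip_width: -0.0
```

```bash
python3 - <<'E'
from bench import env
from h import *
print(env.read_state()["eef_pos"])
f=env.grab_frame("wrist");cv2.imwrite("pics/wrist4.png",f["img"][:,:,::-1])
t=env.grab_frame("top");cv2.imwrite("pics/top4.png",t["img"][:,:,::-1])
print("S wrist",padfit(f,(.55,-.317)))
X=cloud(t)
for c in((.484,.2695),(.4717,.0204)):
        m=np.hypot(X[...,0]-c[0],X[...,1]-c[1])<.012;print(c,m.sum(),np.median(X[m][:,2]));print(padfit(t,c))
E
```

```text
[ 0.55024582 -0.31916711  0.16284332]
S wrist (array([ 0.5506, -0.3174,  0.0354]), 36, 0.0289)
(0.484, 0.2695) 74 0.03586786474630144
(array([0.484 , 0.2689, 0.0351]), 36, 0.0275)
(0.4717, 0.0204) 75 0.035569503818420944
(array([0.4718, 0.0204, 0.0351]), 36, 0.0275)
```

View pics/wrist4.png

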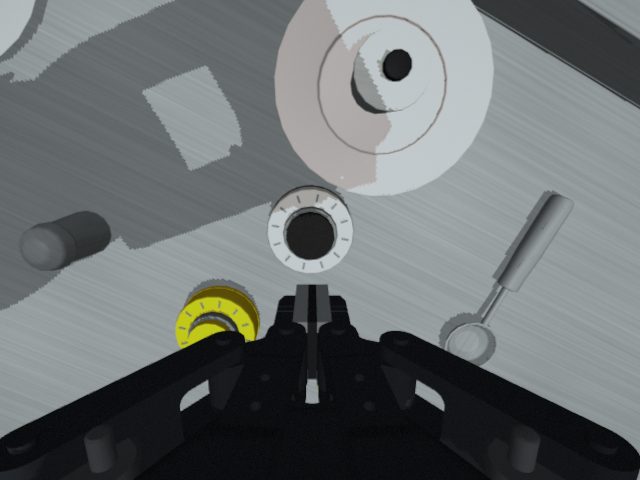

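The large and medium pads both read 36 mm, so those caps are fully down, and neither puck has moved. The wrist view shows the small mould's white timer at (310,235), ahead of the fingertip, with the yellow one off to the side. I'll press it now.

Call:
servo_tool:
  targets: [0,0,2,-40,0,0,0,0,0,2,-80,0,0,0,0,0,2,-105,0,0,0,0,0,2,-113,0,0,0,0,0,2,-116,0,0,0,0,0,2,-118,0,0,0,0,0,2,-120,0,0,0,0,0,2,-122,0,0,0]

```text
time: 11.88
eef_pos: [0.5501, -0.3147, 0.0412]
orientation: [-0.457, 1.961, -1.957]
wrist_force: [1.0, 1.0, 2.1]
grip_width: -0.0002
```

Call:
servo_tool:
  targets: [0,0,0,-2,0,0,0,0,0,0,-4,0,0,0,0,0,0,-6,0,0,0,0,0,0,-8,0,0,0,0,0,0,-9,0,0,0,0,0,0,-10,0,0,0,0,0,0,-10,0,0,0,0,0,0,-10,0,0,0]

```text
time: 12.88
eef_pos: [0.5501, -0.3147, 0.0314]
orientation: [-0.457, 1.961, -1.957]
wrist_force: [-1.0, 1.3, 5.2]
grip_width: -0.0002
```

Now I retract and move clear, up and toward −y.

Call:
servo_tool:
  targets: [0,0,0,3,0,0,0,0,0,0,8,0,0,0,0,0,0,25,0,0,0,0,0,0,65,0,0,0,0,0,0,110,0,0,0,0,0,0,160,0,0,0,0,0,0,200,0,0,0,0,0,0,200,0,0,0]

```text
time: 13.88
eef_pos: [0.5516, -0.3157, 0.236]
orientation: [-0.452, 1.954, -1.96]
wrist_force: [-0.1, -0.2, -0.0]
grip_width: 0.0003
```

Call:
servo_tool:
  targets: [0,-20,-20,0,0,0,0,0,-55,-55,0,0,0,0,0,-95,-90,0,0,0,0,0,-130,-130,0,0,0,0,0,-165,-170,0,0,0,0,0,-200,-205,0,0,0,0,0,-220,-230,0,0,0,0,0,-220,-230,0,0,0,0]

```text
time: 14.88
eef_pos: [0.3297, -0.5469, 0.2355]
orientation: [-0.45, 1.956, -1.961]
wrist_force: [0.8, 1.0, 0.6]
grip_width: 0.0001
```

```bash
python3 - <<'E'
from bench import env
from h import *
s=env.read_state();print(s["time"],s["eef_pos"],s["wrist_force"])
t=env.grab_frame("top");cv2.imwrite("pics/top5.png",t["img"][:,:,::-1])
X=cloud(t)
for c in((.484,.2695),(.4717,.0204),(.55,-.3172)):
        m=np.hypot(X[...,0]-c[0],X[...,1]-c[1])<.012;print(c,m.sum(),np.median(X[m][:,2]));print(padfit(t,c))
E
```

```text
14.875 [ 0.32966817 -0.54686868  0.23553761] [0.79133973 0.95206547 0.57742331]
(0.484, 0.2695) 74 0.03609558950836911
(array([0.484 , 0.2691, 0.035 ]), 36, 0.0275)
(0.4717, 0.0204) 76 0.03565741905422626
(array([0.4718, 0.0204, 0.0349]), 36, 0.0278)
(0.55, -0.3172) 73 0.03600494422790623
(array([ 0.5501, -0.3175,  0.0349]), 36, 0.0279)
```

View pics/top5.png

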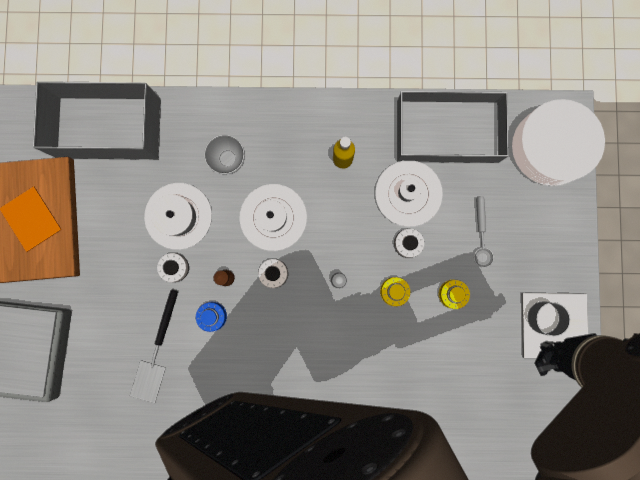

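The final top view shows all three timers where they stood, at (172,267), (272,272) and (410,242), with everything else unmoved and the arm clear.

```bash
python3 -c "
from bench import env
print(env.close_job())"
```

```text
the job is handed in; nothing more can be done
None
```

I pressed the three timers with the closed fingertips in the order large, medium, small, and handed the job in. It took about 15 s of the 48 s allowed.

- **Caps:** I pressed down to about 31 mm each time, with a force of 5 to 6.5 N. In the last top image all three pads read about 36 mm, which means fully down. They read about 43 to 44 mm before.
- **Timers:** each one is within 1 mm of where it stood.
- **Everything else:** by eye in the last image, the moulds, bystanders and the blue and yellow look-alikes had not moved. The arm was clear, at a height of 0.24 m.
- **Discrepancies:** the scene camera's depth readings came out 1 to 5 mm lower than the top camera's, so I relied on the top and wrist cameras. These two agreed to within 1 mm on the timer positions. The medium and small presses landed about 2 to 3 mm off the pad's centre, still well on the pad. One check script stopped with an error because the arm was blocking the top camera; I repeated that check later and it passed.

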